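# Gauge two breathing-circuit sleeves and lift the caddy

### The arm

A 7-joint arm with a two-finger parallel gripper is mounted at the origin on the work surface. World frame = base frame: x ahead of the robot, y to its left, z up, the work surface at z = 0. Lengths are in mm, angles in rad, forces in N, time in s.
With the tool pointing down it reaches from about 350 to 900 mm from the base axis. Payload 7.2 kg.
Tool frame: the origin (TCP) lies at the very end of the fingers, on their centre line; the grasp point (between the pads) lies 19 mm behind it; y points along the fingers, z is the direction in which the jaws open and shut, and the axes are right-handed (so a half turn about y gives the same grasp; the last joint's range is limited). The gripper opens to 85 mm and grips with 20 to 120 N. Pads are 22 mm wide; open, the fingers measure 114 mm over their backs; the gripper's body (76 mm by 85 mm) begins 54 mm behind the grasp point. The pads swing forward as they close: fully open they stand 13 mm farther back than shut.
Start: joints at [1.124, 0.411, -0.013, 1.596, 0.006, 1.134, -0.082], TCP at [231.117, -580.701, 231.297] pointing down, gripper open.
Joint ranges: [-2.95, 2.95], [-0.29, 1.99], [-1.47, 1.44], [0.14, 2.54], [-1.03, 4.17], [0.13, 1.85], [-2.86, 2.86]. Speed limits (rad/s): [2.39, 2.39, 3.01, 3.01, 3.14, 3.14, 3.14].

### API

Orientations are given as a unit quaternion [w, x, y, z].
In Python, from rig import arm gives the robot as it stands. The module is installed in compiled form; this text tells all that it offers.
- The arm moves only by the tool drive_tool, never from a script. Its argument "increments" is a list of rows, each an object with "grip": the gripper's target within -1 to 1 (fully open at 1, half-way at 0, shut at -1); "delta_pos": the shift along the world's x, y, z in mm, a list of three; "twist": the turn, a rotation vector about the world's x, y, z in degrees, a list of three. In form: [{"grip": grip, "delta_pos": [tx, ty, tz], "twist": [ax, ay, az]}, ...]. A call has 1 to 10 rows; each row shifts and turns the commanded pose from where the row before left it; what a row does not reach is not made up. A row lasts 1/10 s, in which the tool goes at most 50 mm and 8.59 degrees, less where a joint would pass 70% of its speed; a pose out of reach is approached as far as the arm can. A call is refused whole if a number of a shift passes 50 or a number of a turn 8.59, either way. A call with a gripper value outside its range is refused whole. The fingers move at their own pace and stop on an object; "newtons" is the grip in N (left out, the last holds). Time passes only in rows, so rows that do not move let the fingers close. It gives the time, the measured TCP pose, the force and the opening at its end, in the units of the state.
- arm.sense(): the state, without advancing time (a new reading comes with each control period).
- arm.capture(name): name is "scene" or "top"; returns the picture (400x640x3 uint8, red, green, blue); there is no depth.
- arm.get_calibration(name): a dict with "K" (3x3 intrinsics, pixels), "position" and "orientation" of the camera in the world. Camera axes: x right, y down, z forward; pixel columns grow to the right and rows downward; lengths in mm; the calibration is good to about 2 mm. A picture is of the moment at which its call begins. get_calibration takes no time and is no camera call.
- arm.hand_in(): hands the job in, once; it reports no verdict.
The state is a dict: "time": time; "qpos": joint angles; "dq": joint speeds; "joint_efforts": joint torques, N m; "ee_pos": TCP position; "ee_rot": TCP orientation; "contact_force": force on the tool from outside, world axes, zero at the start; "ft_torque": the same for the moment, N m; "width": finger opening in mm.
Only numpy, scipy, OpenCV 4.12 (cv2) and the standard library are available. Lean on these libraries where they do the work, as an engineer would, in place of code of your own. Each camera call takes 0.05 s, during which the arm holds its last target. There are 200 camera calls.

### The job

Sort the two metal sleeves onto the small steel caddy: slide the one whose bore fits over the caddy's gauge pin fully down onto it, and stand the other, whose bore is too narrow, upright in the square dish at the caddy's other end. With both let go and in place, take the caddy by its black handle, lift it clear of the table by 10 cm or a little more, keeping it level all the way, and finish still holding it there, steady and level, with both sleeves in their places. Do not push the other things on the table about.

Things in the scene. Friction and masses are not known exactly. Their poses are not given: they have to be found in the camera images.
- caddy: Loose steel carrying caddy, about 0.5 kg. Flat base plate 270 mm (own x) by 90 mm (own y), 6 mm thick, lying on the table. Origin: centre of the plate's underside; z up. On its +x end (x = +95 mm) stands the gauge pin; on its -x end (x = -95 mm) is the open square dish; in the middle two thin rods carry the black handle.
- pin_foot (a point): Foot of the gauge pin, on the plate's top face (6 mm above the caddy's underside). The pin is a round dark-steel post, 30 mm in diameter, standing 30 mm up from here, its top 8 mm tapered to 22 mm diameter.
- dish_floor (a point): Centre of the dish's floor, which is the plate's top face. The dish is 70 x 70 mm inside, its walls 3 mm thick and 10 mm high above the floor.
- handle (a point): Centre of the caddy's black plastic handle, a flat-sided bar 50 mm long (along the caddy's x), 14 mm thick (along the caddy's y) and 24 mm high; centre 98 mm above the caddy's underside. Below it only the two 8 mm rods, at 16 mm either side along the caddy's x.
- sleeve_wide: Loose plain aluminium sleeve (tube), standing upright: outside diameter 42 mm, height 50 mm, bore 33 mm right through (wall 4.5 mm), about 70 g: this one fits over the pin. Origin: centre of its underside; z up along its axis. Starts beyond the caddy on either side.
- sleeve_narrow: Loose plain aluminium sleeve, the same outside (42 mm diameter, 50 mm high) but with a bore of only 17 mm (wall 12.5 mm), about 140 g: it does not go over the pin. Origin: centre of its underside; z up along its axis. Starts beyond the caddy on the other side from the wide one.
- stopper: Bystander: round black rubber stopper, 26 mm across, 26 mm high, standing between the two sleeves. Origin at its underside.
- tee: Bystander: grey plastic T-piece, 75 mm long, 22 mm thick, lying flat farther back. Origin at its underside.
- jar: Bystander: white jar with steel lid, 66 mm across, 95 mm high, on the right. Origin at its underside.
- bottle: Bystander: white plastic bottle, 52 mm across, 130 mm high, on the left. Origin at its underside.
- carton: Bystander: cardboard carton 70 x 110 x 50 mm, on the right. Origin at its underside.
- driver: Bystander: screwdriver lying on the table, on the left. Origin at its underside.
- valve_cap: Bystander: round black valve cap, 44 mm across, 30 mm high, at the back. Origin at its underside.
Mind the look-alikes: they are no part of the job. Leave any blue or purple look-alike of the sleeve_wide alone.

How it is judged (in metres and radians):
On the way:
1. with the caddy still standing on the table, the wide sleeve is fully down on the pin and the narrow sleeve stands in the dish, both let go (horizontal distance between sleeve_wide and pin_foot below 0.007 m and z of sleeve_wide in the frame of caddy between 0.002 and 0.0095 m and angle between the z axis of sleeve_wide and the z axis of caddy, either way round below 0.12 rad and horizontal distance between sleeve_narrow and dish_floor below 0.028 m and z of sleeve_narrow in the frame of caddy between 0.002 and 0.0095 m and angle between the z axis of sleeve_narrow and the z axis of caddy, either way round below 0.15 rad and contact force between the fingers and sleeve_wide below 0.1 N and contact force between the fingers and sleeve_narrow below 0.1 N and height (world z) of caddy below 0.01 m and angle between caddy's own z axis and vertical below 0.05 rad), for 0.2 s.
At the end, for the whole second after the job is handed in: Held by the gripper, caddy underside over 75 mm up, tilt under 0.14 rad, still (30 mm/s, 0.2 rad/s), touching no bystander; wide sleeve down on the pin (within 3.5 mm of the plate), narrow one standing on the dish floor, neither touched by the fingers (horizontal distance between sleeve_wide and pin_foot below 0.007 m and z of sleeve_wide in the frame of caddy between 0.002 and 0.0095 m and angle between the z axis of sleeve_wide and the z axis of caddy, either way round below 0.12 rad and horizontal distance between sleeve_narrow and dish_floor below 0.028 m and z of sleeve_narrow in the frame of caddy between 0.002 and 0.0095 m and angle between the z axis of sleeve_narrow and the z axis of caddy, either way round below 0.15 rad and contact force between the fingers and sleeve_wide below 0.1 N and contact force between the fingers and sleeve_narrow below 0.1 N and height (world z) of caddy above 0.075 m and angle between caddy's own z axis and vertical below 0.14 rad and linear speed of caddy below 0.03 m/s and angular speed of caddy below 0.2 rad/s and contact force between the fingers and caddy above 2 N and contact force between caddy and stopper below 0.2 N and contact force between caddy and tee below 0.2 N and contact force between caddy and jar below 0.2 N and contact force between caddy and bottle below 0.2 N and contact force between caddy and carton below 0.2 N and contact force between caddy and driver below 0.2 N and contact force between caddy and valve_cap below 0.2 N); the arm keeps its last pose, push and grip.
It fails at once if a bystander is moved by more than 30 mm (distance of any of stopper, tee, jar, bottle, carton, driver, valve_cap from where it was at the start of the episode above 0.03 m).
It fails at once if the caddy is tipped by more than 0.35 rad (20 degrees) (angle between caddy's own z axis and vertical above 0.35 rad).
It also fails if it takes over 67 s, if anything falls off the work surface, if the arm or the gripper's body presses on something with over 40 N, if the wrist force passes 120 N, or if a joint passes its speed limit or range.

## Working session

There is one attempt and no reset: what is moved stays moved. The work goes in short steps, Python scripts to look and compute and a tool call to move; the robot and the scene stay as the last step left them, time stands still between calls to the robot, and variables do not carry over. Pictures are saved under pics/ and viewed, about 8 in all and at most 12, crops included, and the job is handed in when it is done.

Besides the shell and the picture viewer there is one more tool, called after "Emit:" by a JSON object that holds its "method" and its "body", one argument or row to a line. drive_tool: Moves the arm, as the interface text tells. Its arguments: {"type":"object","properties":{"increments":{"type":"array"},"newtons":{"type":"number"}},"required":["increments"]}

```bash
mkdir -p pics
cat > h.py <<'E'
import numpy as np, cv2
from rig import arm
from scipy.spatial.transform import Rotation as R
def cal(n):
    c=arm.get_calibration(n); q=c["orientation"]
    return np.array(c["K"]),np.array(c["position"],float),R.from_quat([q[1],q[2],q[3],q[0]]).as_matrix()
def ray(n,u,v):
    K,p,M=cal(n); d=M@np.linalg.solve(K,[u,v,1.]); return p,d/np.linalg.norm(d)
def onz(n,u,v,z):
    p,d=ray(n,u,v); return p+d*(z-p[2])/d[2]
def tri(a,b):
    p,d=ray("scene",*a);q,e=ray("top",*b)
    s=np.linalg.lstsq(np.c_[d,-e],q-p,rcond=None)[0]; x=p+s[0]*d;y=q+s[1]*e
    return (x+y)/2,np.linalg.norm(x-y)
def proj(n,X):
    K,p,M=cal(n); c=K@(M.T@(np.array(X,float)-p)); return c[:2]/c[2]
def snap(n,f):
    im=arm.capture(n); cv2.imwrite("pics/"+f+".png",im[:,:,::-1]); return im
E
python3 - <<'E'
from h import *
for n in("scene","top"):
    snap(n,n+"0"); print(n,*[np.round(a,2).tolist() for a in cal(n)])
s=arm.sense();print(s)
E
```

```text
scene [[369.25, 0.0, 321.29], [0.0, 369.25, 195.7], [0.0, 0.0, 1.0]] [1210.58, -469.16, 724.07] [[0.6, 0.52, -0.61], [0.8, -0.38, 0.46], [0.01, -0.76, -0.65]]
top [[406.97, 0.0, 307.91], [0.0, 406.97, 194.72], [0.0, 0.0, 1.0]] [423.01, -13.76, 1468.27] [[0.01, -0.99, 0.11], [-1.0, -0.01, -0.01], [0.01, -0.11, -0.99]]
{'time': 0.1, 'qpos': array([ 1.12378784,  0.41184953, -0.012741  ,  1.59695939,  0.00559672,
        1.13428668, -0.08221002]), 'dq': array([ 1.16470137e-03, -2.08912520e-03, -1.07376077e-03, -1.99656404e-03,
        1.23277321e-03,  5.63930772e-05, -4.94446214e-04]), 'joint_efforts': array([ 3.79831356e-03, -6.01824117e+01,  6.85094185e-01, -3.00085509e+01,
        1.41690590e-02,  6.41827690e-03, -8.97573983e-06]), 'ee_pos': array([ 230.95133401, -580.2860717 ,  230.51893517]), 'ee_rot': array([ 0.13301497, -0.13327169,  0.69496117, -0.6939558 ]), 'contact_force': array([-0.92456502, -0.25702914, -0.31300602]), 'ft_torque': array([ 0.01421172, -0.01532187, -0.00771587]), 'width': 85.5097987771879}
```

View pics/scene0.png

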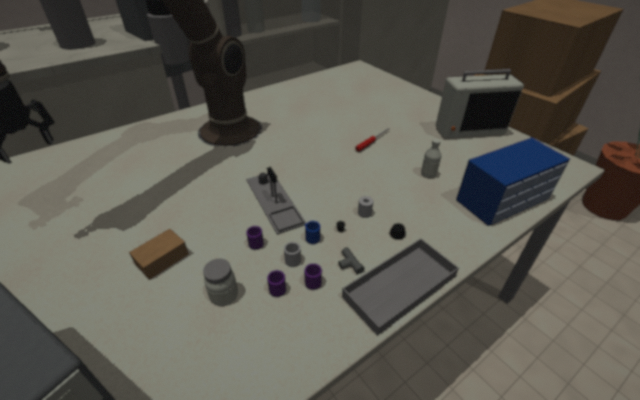

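View pics/top0.png

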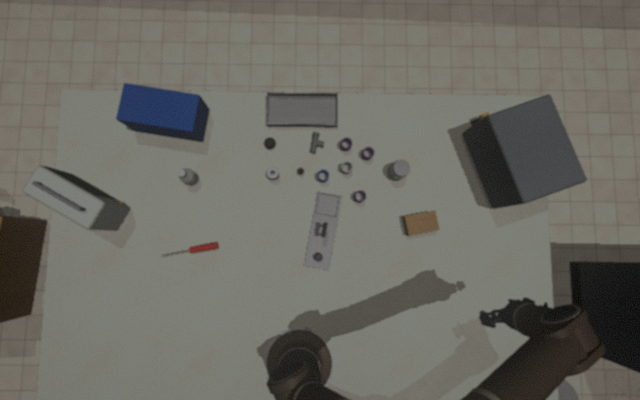

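The scene view shows two grey sleeves, at (292,254) and (365,207). In the top view they are at (345,168) and (272,174). Possible mix-ups in the top view are the blue sleeve (322,176), the purple sleeves (345,144), (367,153) and (359,196), and the stopper (300,171). I'll check the choice in a close crop.

Run:
```python
import cv2,numpy as np
a=cv2.imread("pics/top0.png")[130:280,250:390]; b=cv2.imread("pics/scene0.png")[160:300,235:415]
a=cv2.resize(a,None,fx=4,fy=4,interpolation=cv2.INTER_CUBIC)
cv2.imwrite("pics/ta.png",cv2.convertScaleAbs(a,alpha=1.6))
b=cv2.resize(b,None,fx=4.2,fy=4.2,interpolation=cv2.INTER_CUBIC)
cv2.imwrite("pics/sb.png",cv2.convertScaleAbs(b,alpha=1.6))
```

```text
(no output)
```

View pics/ta.png

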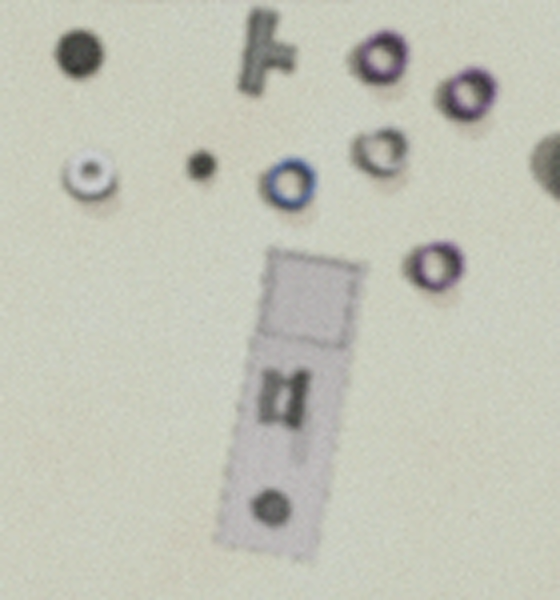

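View pics/sb.png

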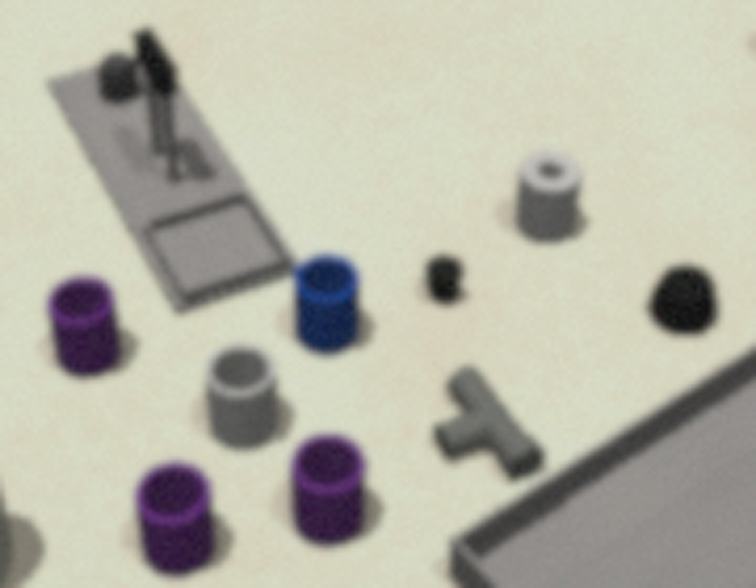

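In the crops, the light-grey thick-walled sleeve with the small bore is narrow: ta (91,173), sb (549,171). The grey thin-walled one is wide: ta (383,153), sb (241,372). The pin end of the caddy faces the robot: pin at ta (271,507), dish at ta (313,300).

```bash
cat >> h.py <<'E'
def T(x,y): return ((x+.5)/4-.5+250,(y+.5)/4-.5+130)
def S(x,y): return ((x+.5)/4.2-.5+235,(y+.5)/4.2-.5+160)
E
python3 - <<'E'
from h import *
r=lambda x:np.round(x,1).tolist()
A={n:np.mean([arm.capture(n).astype(float) for _ in range(6)],0) for n in("scene","top")}
np.savez("avg.npz",**A)
for k,t,s in(("narrow",T(91,172),S(549,171)),("wide",T(384,152),S(241,372)),("pin",T(271,507),S(118,63)),("handle",T(296,399),S(156,62))):
    X,e=tri(s,t);print(k,r(X),round(e,1))
for k,t,s,z in(("narrow",T(91,172),S(549,171),50),("wide",T(384,152),S(241,372),50),("pin",T(271,507),S(118,63),36),("handle",T(296,399),S(156,62),110)):
    print(k,z,r(onz("top",*t,z)),r(onz("scene",*s,z)))
C=np.array([onz("top",*T(*p),6) for p in((272,248),(368,265),(312,562),(213,543))]);print(r(C))
print("scene corners",[r(onz("scene",*S(*p),z)) for p,z in(((178,311),6),((296,268),6),((48,82),6))])
c=C.mean(0);d=(C[2]+C[3]-C[0]-C[1]);th=np.arctan2(d[1],d[0]);print("c",r(c),np.degrees(th),np.linalg.norm(d)/2)
u=np.array([np.cos(th),np.sin(th),0])
for k,a,z in(("pintop",95,36),("handle",0,110),("dish",-95,6)):
    P=c*[1,1,0]+u*a+[0,0,z]
    print(k,r(P),"top",r((proj("top",P)-[250,130]+.5)*4-.5),"scene",r((proj("scene",P)-[235,160]+.5)*4.2-.5))
E
```

```text
narrow [657.9, 101.4, 45.8] 1.3
wide [680.6, -158.7, 38.6] 0.6
pin [365.8, -61.9, 30.4] 0.5
handle [458.8, -79.3, 95.5] 0.7
narrow 50 [656.8, 100.5, 50.0] [661.6, 98.4, 50.0]
wide 50 [678.4, -157.8, 50.0] [689.5, -163.7, 50.0]
pin 36 [366.1, -61.5, 36.0] [372.5, -65.4, 36.0]
handle 110 [458.2, -78.9, 110.0] [476.3, -88.1, 110.0]
[[596.8, -61.1, 6.0], [582.5, -148.0, 6.0], [317.1, -99.3, 6.0], [332.7, -11.3, 6.0]]
scene corners [[588.5, -147.9, 6.0], [600.7, -64.8, 6.0], [325.8, -102.4, 6.0]]
c [457.3, -79.9, 6.0] 169.4637282578772 269.2690893124204
pintop [363.9, -62.6, 36.0] top [272.2, 509.6] scene [115.5, 56.0]
handle [457.3, -79.9, 110.0] top [297.2, 400.1] scene [151.9, 43.8]
dish [550.7, -97.3, 6.0] top [311.7, 299.3] scene [213.4, 245.7]
```

Run:
```python
from h import *
s=arm.sense();q=s["ee_rot"];M=R.from_quat([q[1],q[2],q[3],q[0]])
print(M.as_matrix().round(3),s["time"],s["qpos"].round(2))
for a in(79.5,259.5):
    z=np.array([np.cos(np.radians(a)),np.sin(np.radians(a)),0]);y=np.array([0,0,-1.]);G=R.from_matrix(np.c_[np.cross(y,z),y,z])
    print(a,np.degrees((G*M.inv()).as_rotvec()).round(1))
```

```text
[[-0.929  0.     0.37 ]
 [-0.37  -0.    -0.929]
 [-0.    -1.     0.   ]] 0.7 [ 1.12  0.41 -0.01  1.6   0.01  1.13 -0.08]
79.5 [ -0.    0.  147.8]
259.5 [  0.    0.  -32.2]
```

Emit:
{"method": "drive_tool", "body": {
  "increments": [
    {"grip":1,"delta_pos":[15,24,0],"twist":[0,0,-8]},
    {"grip":1,"delta_pos":[30,48,0],"twist":[0,0,-8]},
    {"grip":1,"delta_pos":[30,48,0],"twist":[0,0,-8]},
    {"grip":1,"delta_pos":[30,48,0],"twist":[0,0,-8.2]},
    {"grip":1,"delta_pos":[30,48,0],"twist":[0,0,0]},
    {"grip":1,"delta_pos":[30,48,0],"twist":[0,0,0]},
    {"grip":1,"delta_pos":[30,48,0],"twist":[0,0,0]},
    {"grip":1,"delta_pos":[30,48,0],"twist":[0,0,0]},
    {"grip":1,"delta_pos":[30,48,0],"twist":[0,0,0]},
    {"grip":1,"delta_pos":[30,48,0],"twist":[0,0,0]}
  ]
}}

```text
time: 1.7
ee_pos: [484.3, -175.4, 231.8]
ee_rot: [0.062, -0.063, -0.704, 0.704]
contact_force: [0.7, -0.8, -1.1]
width: 85.1
```

Emit:
{"method": "drive_tool", "body": {
  "increments": [
    {"grip":1,"delta_pos":[30,48,-20],"twist":[0,0,0]},
    {"grip":1,"delta_pos":[30,48,-30],"twist":[0,0,0]},
    {"grip":1,"delta_pos":[30,48,-30],"twist":[0,0,0]},
    {"grip":1,"delta_pos":[30,48,-20],"twist":[0,0,0]},
    {"grip":1,"delta_pos":[22,30,-10],"twist":[0,0,0]},
    {"grip":1,"delta_pos":[0,0,0],"twist":[0,0,0]},
    {"grip":1,"delta_pos":[0,0,0],"twist":[0,0,0]}
  ]
}}

```text
time: 2.4
ee_pos: [602.2, 8.6, 140.5]
ee_rot: [0.062, -0.061, -0.704, 0.704]
contact_force: [-0.1, -1.1, 0.4]
width: 85.2
```

Run:
```python
from h import *
s=arm.sense();print(s["time"],s["ee_pos"].round(1),s["ee_rot"].round(3),s["qpos"].round(2),s["contact_force"].round(1))
out=[]
for n,(x,y) in(("scene",(285,120)),("top",(225,120))):
    im=snap(n,n+"1"); c=im[y:y+140,x:x+100,::-1] if n=="top" else im[y-20:y+120,x:x+150,::-1]
    c=cv2.resize(c,None,fx=3.2,fy=4,interpolation=2) if 0 else cv2.resize(c,None,fx=3.2,fy=3.2,interpolation=2)
    out.append(cv2.convertScaleAbs(c,alpha=1.8))
cv2.imwrite("pics/c1.png",np.hstack(out))
e=s["ee_pos"];print("tcp px",proj("scene",e).round(1),proj("top",e).round(1))
```

```text
2.4 [602.2   8.6 140.5] [ 0.062 -0.061 -0.704  0.704] [ 0.07  0.48 -0.23  1.74  0.13  0.94 -1.95] [-0.1 -1.1  0.4]
tcp px [327.5 175.4] [297.8 184.9]
```

View pics/c1.png

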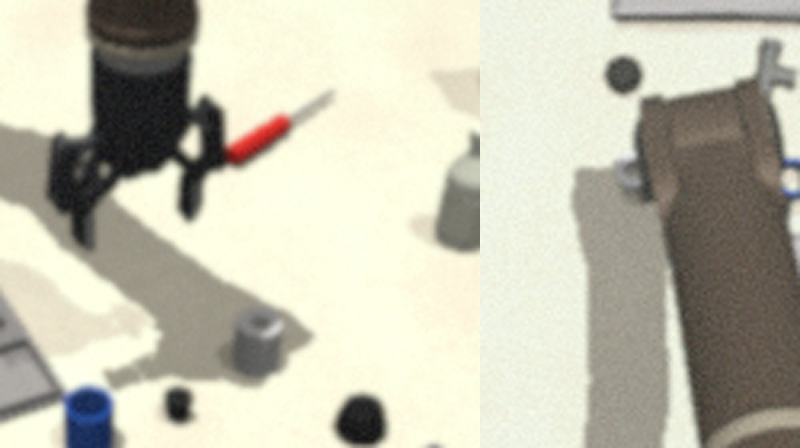

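The gripper is above and short of the narrow sleeve. Its fingertips show at scene (312,177) and (344,168), which agrees with the projected TCP to about 2 px. Continuing to the sleeve.

Emit:
{"method": "drive_tool", "body": {
  "increments": [
    {"grip":1,"delta_pos":[19,30,-15],"twist":[0,0,0]},
    {"grip":1,"delta_pos":[19,30,-15],"twist":[0,0,0]},
    {"grip":1,"delta_pos":[19,31,-15],"twist":[0,0,0]},
    {"grip":1,"delta_pos":[0,0,0],"twist":[0,0,0]},
    {"grip":1,"delta_pos":[0,0,0],"twist":[0,0,0]}
  ]
}}

```text
time: 3.0
ee_pos: [659.0, 97.9, 96.1]
ee_rot: [0.063, -0.062, -0.704, 0.705]
contact_force: [0.6, -0.3, 0.1]
width: 85.7
```

Run:
```python
from h import *
s=arm.sense();print(s["time"],s["ee_pos"].round(1))
im=snap("scene","s2")[130:270,300:430,::-1]
cv2.imwrite("pics/c2.png",cv2.convertScaleAbs(cv2.resize(im,None,fx=4,fy=4,interpolation=2),alpha=1.8))
e=s["ee_pos"];print((proj("scene",e)-[300,130]+.5)*4-.5)
for X in([658,100,50],[658,100,0]):print((proj("scene",X)-[300,130]+.5)*4-.5)
```

```text
3.0 [659.   97.9  96.1]
[265.50543088 229.8381767 ]
[261.05379342 279.24828776]
[255.19527746 331.71352231]
```

View pics/c2.png

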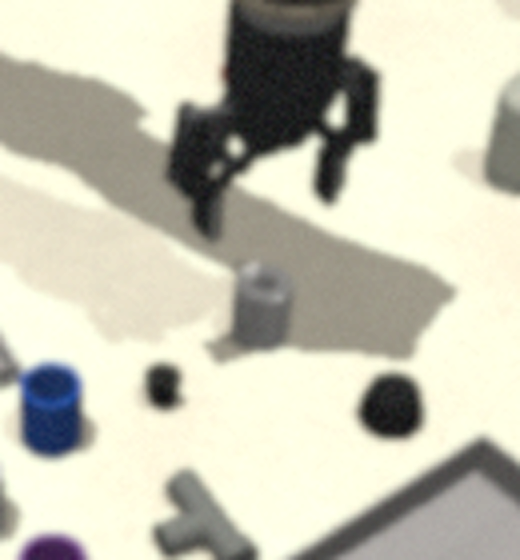

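The open fingertips at c2 (205,238) and (328,200) straddle the narrow sleeve, whose top is at (265,277), so it is aligned. Descending and gripping.

Emit:
{"method": "drive_tool", "body": {
  "newtons": 40,
  "increments": [
    {"grip":1,"delta_pos":[1,2,-26],"twist":[0,0,0]},
    {"grip":1,"delta_pos":[0,0,-26],"twist":[0,0,0]},
    {"grip":1,"delta_pos":[0,0,-25],"twist":[0,0,0]},
    {"grip":1,"delta_pos":[0,0,0],"twist":[0,0,0]},
    {"grip":-1,"delta_pos":[0,0,0],"twist":[0,0,0]},
    {"grip":-1,"delta_pos":[0,0,0],"twist":[0,0,0]},
    {"grip":-1,"delta_pos":[0,0,0],"twist":[0,0,0]},
    {"grip":-1,"delta_pos":[0,0,0],"twist":[0,0,0]},
    {"grip":-1,"delta_pos":[0,0,0],"twist":[0,0,0]}
  ]
}}

```text
time: 3.95
ee_pos: [661.5, 100.7, 21.4]
ee_rot: [-0.061, 0.063, 0.704, -0.704]
contact_force: [-1.9, -0.6, 6.5]
width: 41.1
```

Emit:
{"method": "drive_tool", "body": {
  "increments": [
    {"grip":-1,"delta_pos":[0,0,25],"twist":[0,0,0]},
    {"grip":-1,"delta_pos":[0,0,30],"twist":[0,0,0]},
    {"grip":-1,"delta_pos":[0,0,25],"twist":[0,0,0]},
    {"grip":-1,"delta_pos":[-18,-33,0],"twist":[0,0,0]},
    {"grip":-1,"delta_pos":[-18,-33,0],"twist":[0,0,0]},
    {"grip":-1,"delta_pos":[-18,-33,0],"twist":[0,0,0]},
    {"grip":-1,"delta_pos":[-18,-33,0],"twist":[0,0,0]},
    {"grip":-1,"delta_pos":[-18,-33,0],"twist":[0,0,0]},
    {"grip":-1,"delta_pos":[-18,-34,0],"twist":[0,0,0]},
    {"grip":-1,"delta_pos":[0,0,0],"twist":[0,0,0]}
  ]
}}

```text
time: 4.95
ee_pos: [549.6, -104.8, 99.8]
ee_rot: [0.065, -0.065, -0.703, 0.705]
contact_force: [0.1, -0.3, -2.1]
width: 41.4
```

Emit:
{"method": "drive_tool", "body": {
  "increments": [
    {"grip":-1,"delta_pos":[0,0,-30],"twist":[0,0,0]},
    {"grip":-1,"delta_pos":[0,0,0],"twist":[0,0,0]},
    {"grip":-1,"delta_pos":[0,0,0],"twist":[0,0,0]}
  ]
}}

```text
time: 5.25
ee_pos: [552.2, -97.7, 69.5]
ee_rot: [-0.062, 0.062, 0.704, -0.704]
contact_force: [-0.3, 0.2, -0.3]
width: 41.5
```

Run:
```python
from h import *
s=arm.sense();print(s["time"],s["ee_pos"].round(1),s["contact_force"].round(1),s["width"])
im=snap("scene","s3")[130:270,230:360,::-1]
cv2.imwrite("pics/c3.png",cv2.convertScaleAbs(cv2.resize(im,None,fx=4,fy=4,interpolation=2),alpha=1.8))
e=s["ee_pos"];f=lambda X:((proj("scene",X)-[230,130]+.5)*4-.5).round(0).tolist()
print("tcp",f(e),"sleeve bottom",f(e-[0,0,21]),"dish",f([553,-98,6]))
```

```text
5.25 [552.2 -97.7  69.5] [-0.3  0.2 -0.3] 41.45592445086643
tcp [219.0, 287.0] sleeve bottom [220.0, 310.0] dish [224.0, 356.0]
```

View pics/c3.png

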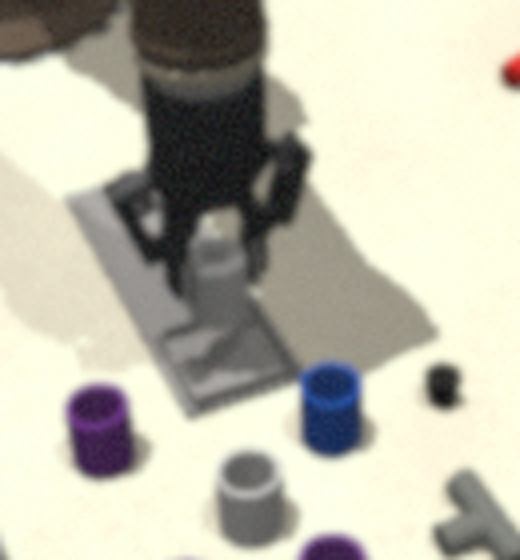

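Picture 6 shows the narrow sleeve held upright. It hangs over the dish centre, which is at about c3 (228,358) against a predicted (224,356). Lowering and releasing.

Emit:
{"method": "drive_tool", "body": {
  "increments": [
    {"grip":-1,"delta_pos":[1,0,-15],"twist":[0,0,0]},
    {"grip":-1,"delta_pos":[0,0,-15],"twist":[0,0,0]},
    {"grip":-1,"delta_pos":[0,0,-8],"twist":[0,0,0]},
    {"grip":-1,"delta_pos":[0,0,-3],"twist":[0,0,0]},
    {"grip":-1,"delta_pos":[0,0,0],"twist":[0,0,0]},
    {"grip":-1,"delta_pos":[0,0,0],"twist":[0,0,0]}
  ]
}}

```text
time: 5.9
ee_pos: [553.3, -98.1, 27.9]
ee_rot: [-0.062, 0.062, 0.704, -0.704]
contact_force: [-0.2, -0.2, -2.0]
width: 41.5
```

Emit:
{"method": "drive_tool", "body": {
  "increments": [
    {"grip":1,"delta_pos":[0,0,0],"twist":[0,0,0]},
    {"grip":1,"delta_pos":[0,0,0],"twist":[0,0,0]},
    {"grip":1,"delta_pos":[0,0,0],"twist":[0,0,0]},
    {"grip":1,"delta_pos":[0,0,0],"twist":[0,0,0]},
    {"grip":1,"delta_pos":[0,0,25],"twist":[0,0,0]},
    {"grip":1,"delta_pos":[0,0,35],"twist":[0,0,0]},
    {"grip":1,"delta_pos":[25,-12,20],"twist":[0,0,0]},
    {"grip":1,"delta_pos":[35,-16,0],"twist":[0,0,0]},
    {"grip":1,"delta_pos":[35,-16,0],"twist":[0,0,0]},
    {"grip":1,"delta_pos":[35,-16,0],"twist":[0,0,0]}
  ]
}}

```text
time: 6.9
ee_pos: [684.6, -159.0, 108.8]
ee_rot: [0.062, -0.063, -0.704, 0.704]
contact_force: [0.0, 0.1, 0.4]
width: 85.6
```

Emit:
{"method": "drive_tool", "body": {
  "increments": [
    {"grip":1,"delta_pos":[0,0,-8],"twist":[0,0,0]},
    {"grip":1,"delta_pos":[0,0,0],"twist":[0,0,0]},
    {"grip":1,"delta_pos":[0,0,0],"twist":[0,0,0]}
  ]
}}

```text
time: 7.2
ee_pos: [682.3, -157.6, 99.6]
ee_rot: [-0.063, 0.062, 0.705, -0.704]
contact_force: [-0.5, -0.0, 0.2]
width: 85.4
```

Run:
```python
from h import *
s=arm.sense();print(s["time"],s["ee_pos"].round(1),s["contact_force"].round(1),s["width"])
im=np.mean([arm.capture("scene").astype(float) for _ in range(3)],0).astype(np.uint8)[150:300,210:350,::-1]
cv2.imwrite("pics/c4.png",cv2.convertScaleAbs(cv2.resize(im,None,fx=4,fy=4,interpolation=2),alpha=1.8))
e=s["ee_pos"];f=lambda X:((proj("scene",X)-[210,150]+.5)*4-.5).round(0).tolist()
print("tcp+13",f(e+[0,0,13]),"wide683,-160 top/bot",f([683,-160,50]),f([683,-160,0]),"narrow top/bot",f([553.3,-98,56]),f([553.3,-98,6]))
g=lambda x,y,z:onz("scene",(x+.5)/4-.5+230,(y+.5)/4-.5+130,z).round(1)
print(g(250,475,50),g(251,524,0))
```

```text
7.2 [ 682.3 -157.6   99.6] [-0.5 -0.   0.2] 85.4177129635579
tcp+13 [327.0, 310.0] wide683,-160 top/bot [329.0, 385.0] [332.0, 439.0] narrow top/bot [300.0, 223.0] [304.0, 276.0]
[ 690.2 -163.8   50. ] [ 686.2 -162.9    0. ]
```

View pics/c4.png

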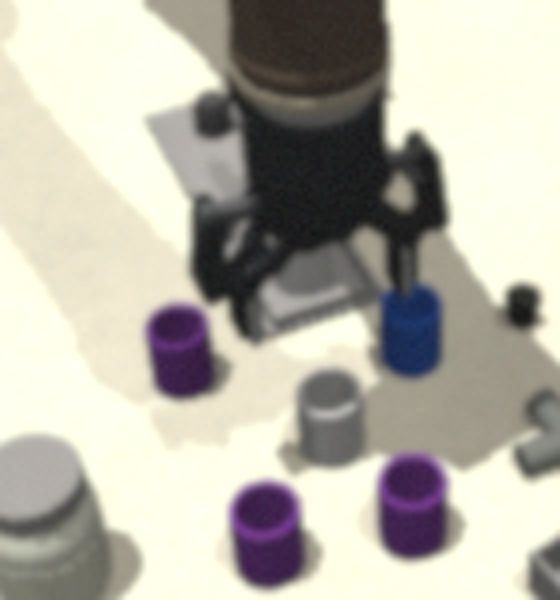

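Picture 7 shows the wide sleeve's rim centred at c4 (331,394), 9 zoomed rows nearer the camera than (683,-160) predicts. I'm shifting to about (687,-162), then descending. The narrow sleeve still stands in the dish.

Emit:
{"method": "drive_tool", "body": {
  "newtons": 30,
  "increments": [
    {"grip":1,"delta_pos":[5,-4,-20],"twist":[0,0,0]},
    {"grip":1,"delta_pos":[0,0,-28],"twist":[0,0,0]},
    {"grip":1,"delta_pos":[0,0,-28],"twist":[0,0,0]},
    {"grip":1,"delta_pos":[0,0,0],"twist":[0,0,0]},
    {"grip":-1,"delta_pos":[0,0,0],"twist":[0,0,0]},
    {"grip":-1,"delta_pos":[0,0,0],"twist":[0,0,0]},
    {"grip":-1,"delta_pos":[0,0,0],"twist":[0,0,0]},
    {"grip":-1,"delta_pos":[0,0,0],"twist":[0,0,0]},
    {"grip":-1,"delta_pos":[0,0,0],"twist":[0,0,0]}
  ]
}}

```text
time: 8.25
ee_pos: [689.5, -162.4, 26.5]
ee_rot: [0.061, -0.063, -0.704, 0.704]
contact_force: [-1.7, 0.0, 5.8]
width: 41.8
```

Emit:
{"method": "drive_tool", "body": {
  "increments": [
    {"grip":-1,"delta_pos":[0,0,25],"twist":[0,0,0]},
    {"grip":-1,"delta_pos":[0,0,40],"twist":[0,0,0]},
    {"grip":-1,"delta_pos":[0,0,40],"twist":[0,0,0]},
    {"grip":-1,"delta_pos":[0,0,40],"twist":[0,0,0]},
    {"grip":-1,"delta_pos":[-20,0,0],"twist":[0,0,0]},
    {"grip":-1,"delta_pos":[-35,0,0],"twist":[0,0,0]},
    {"grip":-1,"delta_pos":[-35,0,0],"twist":[0,0,0]},
    {"grip":-1,"delta_pos":[-35,15,0],"twist":[0,0,0]},
    {"grip":-1,"delta_pos":[-35,15,0],"twist":[0,0,0]}
  ]
}}

```text
time: 9.15
ee_pos: [527.0, -132.4, 170.0]
ee_rot: [0.062, -0.063, -0.704, 0.704]
contact_force: [0.6, 1.0, -0.6]
width: 41.9
```

Emit:
{"method": "drive_tool", "body": {
  "increments": [
    {"grip":-1,"delta_pos":[-30,14,0],"twist":[0,0,0]},
    {"grip":-1,"delta_pos":[-35,15,0],"twist":[0,0,0]},
    {"grip":-1,"delta_pos":[-35,15,0],"twist":[0,0,0]},
    {"grip":-1,"delta_pos":[-35,15,0],"twist":[0,0,0]},
    {"grip":-1,"delta_pos":[-23,9,0],"twist":[0,0,0]},
    {"grip":-1,"delta_pos":[0,0,-25],"twist":[0,0,0]},
    {"grip":-1,"delta_pos":[0,0,-30],"twist":[0,0,0]},
    {"grip":-1,"delta_pos":[0,0,-22],"twist":[0,0,0]},
    {"grip":-1,"delta_pos":[0,0,0],"twist":[0,0,0]},
    {"grip":-1,"delta_pos":[0,0,0],"twist":[0,0,0]}
  ]
}}

```text
time: 10.15
ee_pos: [370.6, -64.2, 92.9]
ee_rot: [0.062, -0.062, -0.704, 0.704]
contact_force: [-0.5, 0.8, -0.1]
width: 41.5
```

Run:
```python
from h import *
s=arm.sense();print(s["time"],s["ee_pos"].round(1),s["contact_force"].round(1),s["width"],s["qpos"].round(2))
A=np.mean([arm.capture("scene").astype(float) for _ in range(4)],0).astype(np.uint8)
o=(225,125);im=A[o[1]:o[1]+115,o[0]:o[0]+90,::-1]
im=cv2.resize(im,None,fx=5,fy=5,interpolation=2)
B=np.load("avg.npz")["scene"].astype(np.uint8)[o[1]:o[1]+115,o[0]:o[0]+90,::-1];B=cv2.resize(B,None,fx=5,fy=5,interpolation=2)
cv2.imwrite("pics/c5.png",cv2.convertScaleAbs(np.hstack([im[:,:400],B[:,:400]]),alpha=1.8))
e=s["ee_pos"];f=lambda X:((proj("scene",X)-o+.5)*5-.5).round(0).tolist()
print("sleeve bottom",f(e-[0,0,26.5]),"top",f(e+[0,0,23.5]),"pin top/foot at 368.5,-64",f([368.5,-64,36]),f([368.5,-64,6]))
```

```text
10.15 [370.6 -64.2  92.9] [-0.5  0.8 -0.1] 41.54393359253651 [ 0.3   0.21 -0.29  2.29  0.1   0.65 -1.81]
sleeve bottom [186.0, 208.0] top [178.0, 139.0] pin top/foot at 368.5,-64 [189.0, 246.0] [194.0, 284.0]
```

View pics/c5.png

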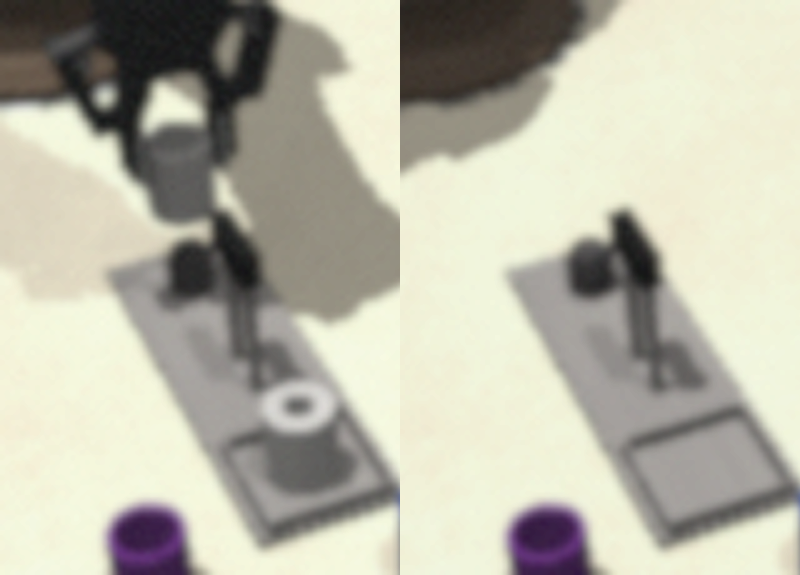

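Picture 8 shows the sleeve upright above the pin. Its sides are at c5 x 147..214; the pin's left edge is at x 168 and its foot at about (193,284), as predicted for (368.5,-64). I'm refining with intensity profiles.

Run:
```python
from h import *
A=np.mean([arm.capture("scene").astype(float).mean(2) for _ in range(6)],0)
B=np.load("avg.npz")["scene"].mean(2)
p=lambda n,M,a: print(n,a[0],M.round(0).astype(int).tolist())
for r in(158,161,164): p("sleeve row%d"%r,A[r,248:274],(248,))
for c in(259,260,261,262): p("sleeve col%d"%c,A[144:176,c],(144,))
for r in(178,180,182): p("pin row%d"%r,B[r,252:274],(252,))
for c in(260,262,264): p("pin col%d"%c,A[168:192,c],(168,))
e=arm.sense()["ee_pos"]
for d in(0,-3):
  C=e+np.array([.98,-.18,0])*d
  t=np.linspace(0,2*np.pi,200);P=lambda C,r,z:np.array([proj("scene",[C[0]+r*np.cos(a),C[1]+r*np.sin(a),z]) for a in t])
  b=P(C,21,e[2]-26.5);u=P(C,21,e[2]+23.5);print(d,"bot",b.min(0).round(2),b.max(0).round(2),"top",u.min(0).round(2),u.max(0).round(2))
C=[368.5,-64];b=P(C,15,6);u=P(C,11,36);m=P(C,15,28);print("pin foot",b.min(0).round(2),b.max(0).round(2),"shoulder",m.min(0),m.max(0),"top",u.min(0).round(2),u.max(0).round(2))
```

```text
sleeve row158 248 [116, 88, 53, 31, 33, 38, 41, 41, 46, 50, 51, 52, 53, 52, 52, 51, 51, 51, 52, 59, 64, 61, 64, 71, 76, 78]
sleeve row161 248 [129, 125, 113, 96, 77, 59, 47, 43, 46, 49, 50, 50, 51, 52, 51, 51, 52, 51, 58, 79, 103, 114, 106, 89, 80, 78]
sleeve row164 248 [120, 124, 129, 131, 128, 116, 92, 64, 50, 48, 49, 51, 51, 51, 52, 51, 51, 51, 55, 71, 99, 119, 122, 110, 94, 83]
sleeve col259 144 [127, 131, 132, 131, 121, 95, 64, 50, 47, 47, 48, 53, 57, 55, 52, 50, 51, 50, 51, 51, 51, 50, 51, 51, 56, 74, 102, 115, 111, 95, 74, 56]
sleeve col260 144 [122, 130, 132, 131, 121, 94, 64, 50, 47, 46, 48, 53, 57, 56, 53, 51, 51, 51, 51, 51, 51, 51, 51, 51, 54, 72, 99, 112, 103, 78, 52, 36]
sleeve col261 144 [112, 125, 130, 130, 121, 94, 65, 50, 47, 48, 50, 55, 56, 55, 52, 52, 51, 52, 52, 51, 51, 51, 52, 52, 55, 73, 99, 109, 93, 64, 37, 26]
sleeve col262 144 [100, 117, 128, 130, 121, 96, 67, 51, 47, 48, 52, 56, 56, 53, 52, 51, 51, 51, 52, 52, 52, 51, 52, 52, 56, 75, 100, 107, 86, 55, 32, 25]
pin row178 252 [96, 93, 92, 91, 88, 80, 62, 42, 32, 29, 30, 29, 27, 25, 33, 47, 57, 54, 37, 20, 14, 15]
pin row180 252 [90, 90, 90, 90, 88, 82, 64, 44, 29, 26, 27, 27, 24, 23, 25, 35, 46, 50, 40, 28, 20, 15]
pin row182 252 [89, 89, 90, 90, 89, 84, 72, 51, 33, 29, 25, 25, 25, 27, 34, 45, 55, 56, 48, 41, 36, 32]
pin col260 168 [54, 72, 99, 112, 103, 78, 52, 36, 27, 25, 24, 26, 26, 26, 25, 33, 42, 54, 67, 81, 89, 92, 91, 92]
pin col262 168 [56, 75, 100, 107, 86, 55, 32, 25, 25, 24, 24, 23, 22, 21, 23, 28, 42, 62, 78, 88, 92, 90, 87, 84]
pin col264 168 [62, 84, 103, 105, 87, 58, 36, 26, 26, 24, 24, 22, 22, 23, 25, 32, 50, 71, 85, 92, 92, 90, 85, 82]
0 bot [254.8  162.32] [268.72 170.39] top [252.97 148.61] [267.31 156.52]
-3 bot [254.49 161.82] [268.38 169.86] top [252.65 148.12] [266.97 156.  ]
pin foot [258.55 178.57] [268.15 184.44] shoulder [257.83780613 173.016682  ] [267.55569919 178.84304335] top [258.88 171.72] [266.04 175.99]
```

Emit:
{"method": "drive_tool", "body": {
  "increments": [
    {"grip":-1,"delta_pos":[2,-1,-15],"twist":[0,0,0]},
    {"grip":-1,"delta_pos":[0,0,-12],"twist":[0,0,0]},
    {"grip":-1,"delta_pos":[0,0,-4],"twist":[0,0,0]},
    {"grip":-1,"delta_pos":[0,0,-4],"twist":[0,0,0]},
    {"grip":-1,"delta_pos":[0,0,-2],"twist":[0,0,0]},
    {"grip":-1,"delta_pos":[0,0,0],"twist":[0,0,0]}
  ]
}}

```text
time: 11.25
ee_pos: [372.2, -65.1, 55.2]
ee_rot: [-0.062, 0.062, 0.704, -0.704]
contact_force: [-0.3, 0.2, -0.8]
width: 41.4
```

Emit:
{"method": "drive_tool", "body": {
  "increments": [
    {"grip":-1,"delta_pos":[0,0,-2],"twist":[0,0,0]},
    {"grip":-1,"delta_pos":[0,0,-2],"twist":[0,0,0]},
    {"grip":-1,"delta_pos":[0,0,-1],"twist":[0,0,0]},
    {"grip":-1,"delta_pos":[0,0,0],"twist":[0,0,0]}
  ]
}}

```text
time: 11.65
ee_pos: [371.9, -65.1, 50.0]
ee_rot: [-0.063, 0.062, 0.704, -0.704]
contact_force: [-1.4, 1.7, -1.1]
width: 41.6
```

Emit:
{"method": "drive_tool", "body": {
  "increments": [
    {"grip":-1,"delta_pos":[0,0,-4],"twist":[0,0,0]},
    {"grip":-1,"delta_pos":[0,0,-4],"twist":[0,0,0]},
    {"grip":-1,"delta_pos":[0,0,-4],"twist":[0,0,0]},
    {"grip":-1,"delta_pos":[0,0,-2],"twist":[0,0,0]},
    {"grip":-1,"delta_pos":[0,0,0],"twist":[0,0,0]}
  ]
}}

```text
time: 12.15
ee_pos: [372.0, -65.3, 35.7]
ee_rot: [0.063, -0.062, -0.704, 0.704]
contact_force: [-1.7, 0.5, -1.7]
width: 41.7
```

Emit:
{"method": "drive_tool", "body": {
  "increments": [
    {"grip":-1,"delta_pos":[0,0,-2],"twist":[0,0,0]},
    {"grip":-1,"delta_pos":[0,0,-1],"twist":[0,0,0]},
    {"grip":-1,"delta_pos":[0,0,0],"twist":[0,0,0]},
    {"grip":1,"delta_pos":[0,0,0],"twist":[0,0,0]},
    {"grip":1,"delta_pos":[0,0,0],"twist":[0,0,0]},
    {"grip":1,"delta_pos":[0,0,0],"twist":[0,0,0]},
    {"grip":1,"delta_pos":[0,0,0],"twist":[0,0,0]},
    {"grip":1,"delta_pos":[0,0,20],"twist":[0,0,0]},
    {"grip":1,"delta_pos":[0,0,40],"twist":[0,0,0]},
    {"grip":1,"delta_pos":[0,0,40],"twist":[0,0,0]}
  ]
}}

```text
time: 13.15
ee_pos: [371.7, -64.9, 134.1]
ee_rot: [-0.063, 0.062, 0.705, -0.704]
contact_force: [0.6, -0.5, -0.3]
width: 85.6
```

Emit:
{"method": "drive_tool", "body": {
  "increments": [
    {"grip":1,"delta_pos":[0,0,40],"twist":[0,0,0]},
    {"grip":1,"delta_pos":[0,0,30],"twist":[0,0,0]},
    {"grip":1,"delta_pos":[0,0,0],"twist":[0,0,0]},
    {"grip":1,"delta_pos":[0,0,0],"twist":[0,0,0]}
  ]
}}

```text
time: 13.55
ee_pos: [372.6, -65.4, 203.5]
ee_rot: [0.062, -0.063, -0.704, 0.705]
contact_force: [-0.4, -0.2, -0.2]
width: 85.4
```

Run:
```python
from h import *
s=arm.sense();print(s["time"],s["ee_pos"].round(1),s["contact_force"].round(1),s["width"])
A=np.mean([arm.capture("scene").astype(float) for _ in range(4)],0).astype(np.uint8)
o=(225,125);im=A[o[1]:o[1]+115,o[0]:o[0]+120,::-1]
cv2.imwrite("pics/c6.png",cv2.convertScaleAbs(cv2.resize(im,None,fx=5,fy=5,interpolation=2),alpha=1.8))
f=lambda X:((proj("scene",X)-o+.5)*5-.5).round(0).tolist()
for n,X in(("wide top",[370.5,-65,56]),("wide bot",[370.5,-65,6]),("handle",[460,-81,110]),("handle ctr",[460,-81,98]),("narrow top",[553,-98,56])):print(n,f(X))
```

```text
13.55 [372.6 -65.4 203.5] [-0.4 -0.2 -0.2] 85.44744902413319
wide top [186.0, 222.0]
wide bot [194.0, 287.0]
handle [232.0, 230.0]
handle ctr [233.0, 247.0]
narrow top [300.0, 404.0]
```

View pics/c6.png

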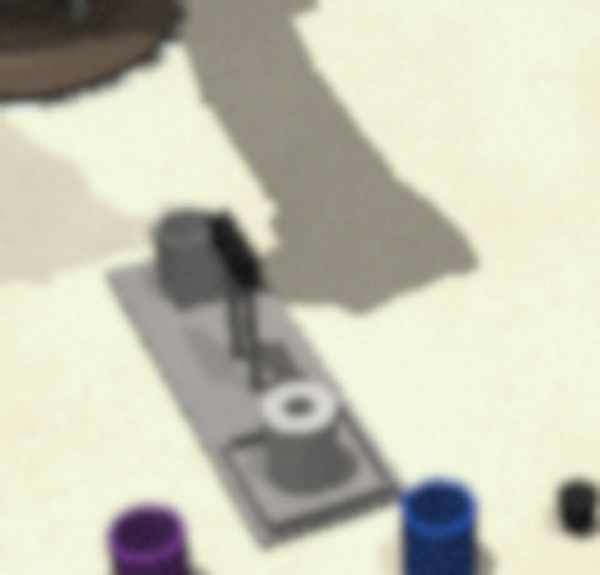

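Picture 9: the wide sleeve is fully down, with its lowest edge at y 308 against a predicted 307. The narrow one stands in the dish with its top at (300,407), and the caddy hasn't moved. The handle is centred at about (237,250). Next I'll grip it, slightly to the dish side for balance.

Emit:
{"method": "drive_tool", "body": {
  "increments": [
    {"grip":1,"delta_pos":[24,-5,0],"twist":[0,0,0]},
    {"grip":1,"delta_pos":[36,-7,0],"twist":[0,0,0]},
    {"grip":1,"delta_pos":[36,-6,0],"twist":[0,0,0]},
    {"grip":1,"delta_pos":[0,0,-25],"twist":[0,0,0]},
    {"grip":1,"delta_pos":[0,0,-25],"twist":[0,0,0]},
    {"grip":1,"delta_pos":[0,0,-15],"twist":[0,0,0]},
    {"grip":1,"delta_pos":[0,0,0],"twist":[0,0,0]},
    {"grip":1,"delta_pos":[0,0,0],"twist":[0,0,0]}
  ]
}}

```text
time: 14.55
ee_pos: [468.0, -83.1, 137.7]
ee_rot: [-0.063, 0.062, 0.704, -0.704]
contact_force: [0.6, -0.3, 0.7]
width: 85.6
```

Run:
```python
from h import *
s=arm.sense();print(s["time"],s["ee_pos"].round(1),s["contact_force"].round(1),s["width"])
A=np.mean([arm.capture("scene").astype(float) for _ in range(4)],0).astype(np.uint8)
o=(225,110);im=A[o[1]:o[1]+115,o[0]:o[0]+120,::-1]
cv2.imwrite("pics/c7.png",cv2.convertScaleAbs(cv2.resize(im,None,fx=5,fy=5,interpolation=2),alpha=1.8))
f=lambda X:((proj("scene",X)-o+.5)*5-.5).round(0).tolist()
print(f(s["ee_pos"]+[0,0,13]),"grip at",f([469,-84,98]))
```

```text
14.55 [468.  -83.1 137.7] [ 0.6 -0.3  0.7] 85.64625298604341
[230.0, 253.0] grip at [237.0, 332.0]
```

View pics/c7.png

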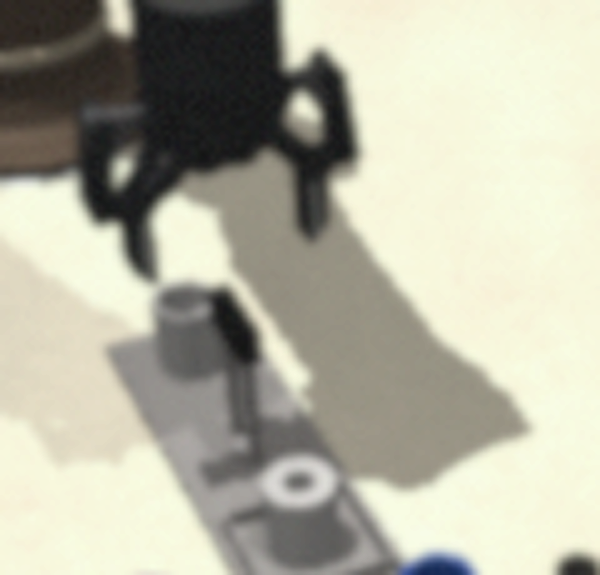

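Picture 10: the fingertips at (147,275) and (313,238) straddle the handle, which is centred at (237,327), so it is aligned.

Emit:
{"method": "drive_tool", "body": {
  "newtons": 100,
  "increments": [
    {"grip":1,"delta_pos":[0,0,-20],"twist":[0,0,0]},
    {"grip":1,"delta_pos":[0,0,-20],"twist":[0,0,0]},
    {"grip":1,"delta_pos":[0,0,-18],"twist":[0,0,0]},
    {"grip":1,"delta_pos":[0,0,0],"twist":[0,0,0]},
    {"grip":-0.5,"delta_pos":[0,0,0],"twist":[0,0,0]},
    {"grip":-0.6,"delta_pos":[0,0,0],"twist":[0,0,0]},
    {"grip":-1,"delta_pos":[0,0,0],"twist":[0,0,0]},
    {"grip":-1,"delta_pos":[0,0,0],"twist":[0,0,0]},
    {"grip":-1,"delta_pos":[0,0,0],"twist":[0,0,0]},
    {"grip":-1,"delta_pos":[0,0,0],"twist":[0,0,0]}
  ]
}}

```text
time: 15.75
ee_pos: [468.6, -82.9, 80.4]
ee_rot: [-0.062, 0.062, 0.704, -0.704]
contact_force: [1.4, 1.9, 2.1]
width: 12.5
```

Emit:
{"method": "drive_tool", "body": {
  "increments": [
    {"grip":-1,"delta_pos":[0,0,2],"twist":[0,0,0]},
    {"grip":-1,"delta_pos":[0,0,4],"twist":[0,0,0]},
    {"grip":-1,"delta_pos":[0,0,6],"twist":[0,0,0]},
    {"grip":-1,"delta_pos":[0,0,6],"twist":[0,0,0]},
    {"grip":-1,"delta_pos":[0,0,4],"twist":[0,0,0]},
    {"grip":-1,"delta_pos":[0,0,2],"twist":[0,0,0]},
    {"grip":-1,"delta_pos":[0,0,0],"twist":[0,0,0]},
    {"grip":-1,"delta_pos":[0,0,0],"twist":[0,0,0]}
  ]
}}

```text
time: 16.55
ee_pos: [468.2, -83.2, 104.1]
ee_rot: [0.062, -0.062, -0.704, 0.704]
contact_force: [-0.3, 0.5, -7.2]
width: 12.4
```

Run:
```python
from h import *
s=arm.sense();print(s["time"],s["ee_pos"].round(1),s["contact_force"].round(1),s["ft_torque"].round(2),s["width"])
A=np.mean([arm.capture("scene").astype(float) for _ in range(4)],0).astype(np.uint8)
o=(225,110);im=A[o[1]:o[1]+115,o[0]:o[0]+120,::-1]
cv2.imwrite("pics/c8.png",cv2.convertScaleAbs(cv2.resize(im,None,fx=5,fy=5,interpolation=2),alpha=1.8))
```

```text
16.55 [468.2 -83.2 104.1] [-0.3  0.5 -7.2] [-0.01 -0.04 -0.06] 12.389537030991177
```

View pics/c8.png

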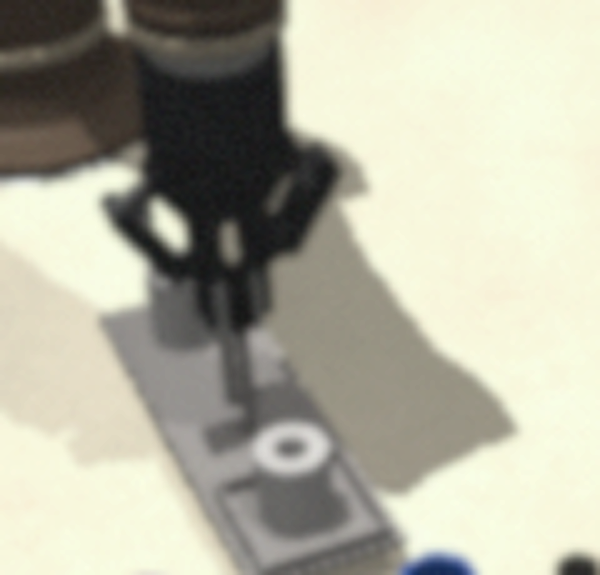

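Picture 11 shows the caddy off the table and level: corner (105,350) moved to (100,318), and the narrow top (300,482) moved to (291,447), about the same rise at both ends. Weight reads 7.2 N and torque is near zero. I'll lift the rest.

Emit:
{"method": "drive_tool", "body": {
  "increments": [
    {"grip":-1,"delta_pos":[0,0,4],"twist":[0,0,0]},
    {"grip":-1,"delta_pos":[0,0,8],"twist":[0,0,0]},
    {"grip":-1,"delta_pos":[0,0,13],"twist":[0,0,0]},
    {"grip":-1,"delta_pos":[0,0,15],"twist":[0,0,0]},
    {"grip":-1,"delta_pos":[0,0,15],"twist":[0,0,0]},
    {"grip":-1,"delta_pos":[0,0,15],"twist":[0,0,0]},
    {"grip":-1,"delta_pos":[0,0,10],"twist":[0,0,0]},
    {"grip":-1,"delta_pos":[0,0,6],"twist":[0,0,0]},
    {"grip":-1,"delta_pos":[0,0,3],"twist":[0,0,0]},
    {"grip":-1,"delta_pos":[0,0,0],"twist":[0,0,0]}
  ]
}}

```text
time: 17.75
ee_pos: [468.3, -83.2, 193.2]
ee_rot: [0.062, -0.062, -0.704, 0.704]
contact_force: [0.1, 0.5, -7.6]
width: 12.6
```

Emit:
{"method": "drive_tool", "body": {
  "increments": [
    {"grip":-1,"delta_pos":[0,0,0],"twist":[0,0,0]},
    {"grip":-1,"delta_pos":[0,0,0],"twist":[0,0,0]},
    {"grip":-1,"delta_pos":[0,0,0],"twist":[0,0,0]},
    {"grip":-1,"delta_pos":[0,0,0],"twist":[0,0,0]},
    {"grip":-1,"delta_pos":[0,0,0],"twist":[0,0,0]}
  ]
}}

```text
time: 18.25
ee_pos: [468.3, -83.2, 193.0]
ee_rot: [-0.062, 0.062, 0.704, -0.704]
contact_force: [0.2, -0.3, -7.1]
width: 12.8
```

Run:
```python
from h import *
s=arm.sense();print(s["time"],s["ee_pos"].round(1),s["contact_force"].round(1),s["ft_torque"].round(2),s["width"],abs(s["dq"]).max())
im=snap("scene","s9")[70:210,200:400,::-1]
cv2.imwrite("pics/c9.png",cv2.convertScaleAbs(cv2.resize(im,None,fx=4,fy=4,interpolation=2),alpha=1.8))
```

```text
18.25 [468.3 -83.2 193. ] [ 0.2 -0.3 -7.1] [-0.04 -0.17 -0.  ] 12.849174385917514 0.010793388490489466
```

The viewer limit is reached, so I'm checking level numerically: the narrow ring at the dish end and the dark-to-bright plate edge at the pin end, against a pure vertical rise.

Run:
```python
from h import *
A=np.mean([arm.capture("scene").astype(float) for _ in range(4)],0).astype(np.uint8)
s=arm.sense();print(s["time"],s["ee_pos"].round(1),s["contact_force"].round(1),s["ft_torque"].round(2),round(s["width"],1))
rise=s["ee_pos"][2]-80.4
# templates from the pre-lift frame c7 (5x zoom of o=(225,110)), pattern-matched in the lifted frame
P=cv2.imread("pics/c7.png",0); Z=cv2.resize(cv2.cvtColor(A,cv2.COLOR_RGB2GRAY),None,fx=5,fy=5,interpolation=2);Z=cv2.convertScaleAbs(Z,alpha=1.8)
o=np.array([225,110])
for n,(x,y),h,X in(("narrow ring",(299,482),45,[553,-98,56]),("plate corner pin end",(112,350),28,[322,-104,6])):
    t=P[y-h:y+h,x-h:x+h]
    d=((proj("scene",np.array(X)+[0,0,rise])-proj("scene",X))*5)
    e=(o*5+[x,y]+d).astype(int); w=h+60; W=Z[e[1]-w:e[1]+w,e[0]-w:e[0]+w]
    r=cv2.matchTemplate(W,t,cv2.TM_CCOEFF_NORMED);_,m,_,l=cv2.minMaxLoc(r)
    print(n,"score",round(m,2),"found minus predicted (1/5 px)",np.array(l)-60, "px/mm vertical",(-d[1]/rise).round(2))
```

```text
18.5 [468.3 -83.2 193.2] [ 0.5 -0.2 -6.6] [-0.06 -0.16  0.01] 12.9
narrow ring score 0.97 found minus predicted (1/5 px) [-6 -2] px/mm vertical 1.48
plate corner pin end score 0.96 found minus predicted (1/5 px) [3 4] px/mm vertical 1.33
```

Run:
```python
from h import *
s=arm.sense();print(round(s["width"],1),s["contact_force"].round(1));arm.hand_in()
```

```text
12.9 [ 0.5 -0.2 -6.6]
the job is handed in; nothing more can be done
```

I handed the job in at about 18.5 s of the 67 s allowed. The caddy is held by its handle about 112 mm above the table, with the wide sleeve on the pin and the narrow one in the dish. `hand_in` gives no verdict.

**Sleeves:** Both were let go before I took the handle. In the picture taken after release, the wide sleeve's lowest edge was within 1 zoomed pixel (under 1 mm) of fully down. The narrow sleeve stood in the dish, about 3 zoomed pixels from where I expected it.

**Lift:** I gripped the handle about 7 mm towards the dish for balance, at 100 N. The wrist carries about 7 N, which matches the caddy plus both sleeves. Matching both ends of the caddy against a straight vertical rise puts the tilt at about 0.02 rad, and the joints were nearly still (0.011 rad/s).

**Checks that disagreed or were missed:**
- **Camera offset:** The two cameras disagreed by about 5–6 mm. I relied mostly on the scene camera, which agreed with the fingertips.
- **Last picture:** The final lifted picture could not be viewed because the 12-picture limit was reached. The last level check was therefore numerical only.
- **Wide sleeve after the lift:** I did not check it separately at full height.
- **Small drifts while holding:** The moment about y went from -0.04 to -0.16 N m, and the finger opening from 12.4 to 12.9 mm. I took both to be harmless.
- **Bystanders:** I saw no bystander or look-alike move, but did not measure their positions.

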